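# Push a circuit board home in its fixture and lock it with the gate bolt

## Task

Push the circuit board along its channel until it is fully home against the black end stop. Then push the red knob of the bolt along the first leg of its L-shaped slot to the corner, and from there along the second leg to the very end, so that the board is locked in. Only push, with the fingertips or the outside of the fingers: do not take the board or the knob between the fingers, never lift the board, and leave everything else on the desk where it stands.

Things in the scene. Friction and masses are not known exactly. Their poses are not given: they have to be found in the camera images.
- fixture: board fixture, 167 (x) x 154 (y) mm, fixed to the desk; its place and yaw vary. Origin: centre of its underside, on the desk. Own +x: the way the board is pushed home (roughly away from the robot), +y: left of that, z up; all mm below are in this frame. Yellow gate plate with the L slot: top at z 56, x -72 to 0, y -2 to 76; slot 13 wide, bolt's pin 9
- stop (a point): middle of the face of the black end stop of the board channel, at board height: (72, -38.5, 44). The channel runs along x between blue rails (tops z 56) with inner faces at y -69 and -8; the left one is open from x -60 to -13 for the bolt's tongue
- groove (a point): a point on the floor of the groove at the channel's near, open end: (-85, -38.5, 34). The groove runs the full length of the channel, y -60 to -17, floor z 34, between ledges (z 42) that carry the board: fingertips can go below the board's underside behind its near edge
- board: blue circuit board with components, 58 x 90 x 20 mm (bare plate the lowest 4 mm), about 60 g, loose, 90 mm side along the channel, 1.5 mm play each side. Origin: centre of its underside; own y along the 90 mm side, toward the channel's near end. Home: origin at (27, -38.5, 42), near edge at x -18. Starts 41 to 49 mm short of that, where it blocks the tongue
- knob (a point): centre of the red round knob on the bolt's pin: 26 mm diameter, from z 60 to z 86 (this point z 73), above the slot
- slot_start (a point): top of the slot where the pin stands with the bolt drawn back: (-50, 50, 56). Fixed neighbours on the desk: a card rack 80 mm tall to the fixture's near right, and a soldering iron leaning in a coil stand, its handle rising to about 170 mm, to the near left
- slot_corner (a point): corner of the L slot, where the pin's centre turns: (-50, 14, 56)
- slot_end (a point): where the pin's centre stands at the end of the second leg: (-24, 14, 56)
- bolt_cross (a joint): travel of the bolt along the first leg, toward the fixture's -y, in m: 0 drawn back, 0.036 (hard stop) at the corner, its tongue then reaching across behind the board. Takes 2 to 3 N and stays where left; starts at 0 to 0.003. Below 0.034 the slot's wall blocks the second leg
- bolt_lock (a joint): travel of the bolt along the second leg, toward the fixture's +x, in m: 0 in the first leg, 0.026 (hard stop) at the end of the slot, locked, the tongue 1.5 mm behind the near edge of a board that is home. Takes 2 to 3 N, stays where left; starts at 0
- flux_bottle: plastic bottle with red nozzle, 36 mm across, 88 mm tall; loose bystander, origin: centre of its underside
- meter: red hand-held multimeter, 74 x 148 x 45 mm, lying; loose bystander, origin: centre of its underside
- plug: small green terminal plug, 30 x 18 x 12 mm; loose bystander, origin: centre of its underside
- choke: yellow wound ring (choke) lying flat, 36 mm across, 13 mm tall; loose bystander, origin: centre of its underside
Not all that is in view belongs to the job. What is shaped like the board but pink is not meant.

How it is judged:
On the way, in this order (a step that is already met when the one before it is completed fails the run):
1. the board is home against the end stop (x of board in the frame of fixture above 0.0235 m and height (world z) of board below 0.045 m and value of joint bolt_cross below 0.02 m), for 0.1 s.
2. the bolt is at the corner of the slot (value of joint bolt_cross above 0.033 m and value of joint bolt_lock below 0.012 m), for 0.1 s.
3. the bolt is at the end of the second leg (value of joint bolt_lock above 0.0235 m and value of joint bolt_cross above 0.032 m), for 0.2 s.
At the end, for the whole second after the job is handed in: The board lies flat in its channel within 3.5 mm of the end stop, at rest, and the bolt has gone past the corner and stands within 2.5 mm of the end of the slot's second leg (all of step 3 and x of board in the frame of fixture above 0.0235 m and height (world z) of board below 0.045 m and linear speed of board below 0.01 m/s and angle between board's own z axis and vertical below 0.06 rad); the robot touches nothing.
It fails at once if the board is lifted or tipped (height (world z) of board above 0.048 m or angle between board's own z axis and vertical above 0.12 rad).
It fails at once if the board is held between the fingers (x of the grasp point in the frame of board between -0.029 and 0.029 m and y of the grasp point in the frame of board between -0.043 and 0.043 m and z of the grasp point in the frame of board below 0.016 m and contact force between the fingers and board above 0.3 N).
It fails at once if the knob is held between the fingers (distance between the grasp point and knob below 0.013 m and contact force between the fingers and fixture above 0.3 N).
It fails at once if something else on the desk is moved by more than 2 cm (distance of any of flux_bottle, meter, plug, choke from where it was at the start of the episode above 0.02 m).
It also fails if it takes over 48 s, if anything falls off the work surface, if the arm or the gripper's body presses on something with over 40 N, if the wrist force passes 120 N, or if a joint passes its speed limit or range.

## Robot

A 6-joint arm with a two-finger parallel gripper is mounted at the origin on a cart in front of the work surface, level with it; the furniture and walls round the work are solid. World frame = base frame: x ahead of the robot, y to its left, z up, the work surface at z = 0. Lengths are in m, angles in rad, forces in N, time in s.
With the tool pointing down it reaches from about 0.35 to 0.775 m from the base axis. Payload 5.5 kg.
Tool frame: the origin (TCP) lies at the very end of the fingers, on their centre line; the grasp point (between the pads) lies 19 mm behind it; z points along the fingers, y is the direction in which the jaws open and shut (so a half turn about z gives the same grasp; the last joint's range is limited). The gripper opens to 85 mm and grips with 20 to 120 N. Pads are 22 mm wide; open, the fingers measure 114 mm over their backs; the gripper's body (76 mm by 85 mm) begins 54 mm behind the grasp point. The pads swing forward as they close: fully open they stand 13 mm farther back than shut.
Start: joints at [1.193, 0.313, 0.046, 1.304, 0, 1.431], TCP at [0.135, 0.559, 0.231] pointing down, gripper open.
Joint ranges: [-2.76, 2.76], [-0.86, 1.69], [-1.03, 1.26], [-2.2, 2.34], [-1.47, 1.5], [-3.14, 3.14]. Speed limits (rad/s): [2.57, 2.57, 3.14, 3.14, 3.14, 3.14].

## Interface

Orientations are given as a unit quaternion [w, x, y, z].
In Python, from workcell import get_state, read_camera, hand_in, find_in, silhouettes gives the robot as it stands. The module is installed in compiled form; this text tells all that it offers.
- The arm moves only by the tool send_rows, never from a script. Its argument "deltas" is a list that holds one entry, the list of rows, each a list of 6 numbers: the shift along the world's x, y, z in cm, then the turn, a rotation vector about the world's x, y, z in degrees. In form: [[[dx, dy, dz, wx, wy, wz], ...]]. A call has 1 to 12 rows; each row is the pose to reach, as a shift and turn from the pose commanded when the call began; what a row does not reach only later rows make up. A row lasts 1/10 s, in which the tool goes at most 50 mm and 8.59 degrees, less where a joint would pass 70% of its speed; a pose out of reach is approached as far as the arm can. A call with a gripper value outside its range is refused whole. "jaw" is the opening, from -1 (shut) to 1 (fully open), so that 0 is half open, set as the call begins (left out, the last holds). The fingers move at their own pace and stop on an object; "force" is the grip in N (left out, the last holds). Time passes only in rows, so rows that repeat a pose let the fingers close. It gives the time, the measured TCP pose, the force and the opening at its end, in the units of the state.
- get_state(): the state, without advancing time (a new reading comes with each control period).
- read_camera(name): name is "side" or "top" or "wrist"; returns a dict with "img" (420x560x3 uint8, red, green, blue), "z_map" (420x560 float32, m along the optical axis (not along the pixel's ray), 0 where there is no reading), "vfov" (degrees; the focal length in pixels is half the picture's height over the tangent of half this angle, whatever the lens; pixels are square), "cx", "cy" (the principal point, pixels), "R" (3x3) and "t" (3): a world point X has camera coordinates R X + t; the wrist camera has in their place "hand_eye" (4x4, takes a point from camera to tool coordinates, whose origin is the TCP and whose axes are the flange's). Camera axes: x right, y down, z forward; pixel columns grow to the right and rows downward; lengths in m; the calibration is good to about 2 mm. A picture is of the moment at which its call begins: read the wrist's pose just before it.
- hand_in(): hands the job in, once; it reports no verdict.
Trained networks look in a picture, given as the dict that the camera call returned (one of the last four; its "shot" number tells which), for a name from the list of things; names that differ only in an ending like _2 or _b are one class to them, and where a whole thing is asked for, a point or a joint stands for the part that bears it (a point fixed in the world has none). Each returns a list of dicts, best first, with "conf" (0 to 1); they miss things now and then, are a little off and sometimes report something else, mostly with a low value. They report only what shows in the picture. A call takes as long as a camera call. They do not tell look-alikes from the thing itself.
- find_in(picture, thing): "box" ([centre column, centre row, width, height] in pixels, round what is visible of it).
- silhouettes(picture, thing): "mask" (420x560 bool, what is visible of it) and "box" ([centre column, centre row, width, height] in pixels, round what is visible of it).
The state is a dict: "clock": time; "joint_pos": joint angles; "qvel": joint speeds; "tau": joint torques, N m; "tcp_pos": TCP position; "orientation": TCP orientation; "wrist_force": force on the tool from outside, world axes, zero at the start; "ft_torque": the same for the moment, N m; "finger_gap": finger opening in m.
Only numpy, scipy, OpenCV 4.12 (cv2) and the standard library are available. Lean on these libraries where they do the work, as an engineer would, in place of code of your own. Each camera call takes 0.05 s, during which the arm holds its last target.

## Working session

There is one attempt and no reset: what is moved stays moved. The work goes in short steps, Python scripts to look and compute and a tool call to move; the robot and the scene stay as the last step left them, time stands still between calls to the robot, and variables do not carry over. Pictures are saved under pics/ and viewed, and the job is handed in when it is done.

Besides the shell and the picture viewer there is one more tool, called after "Call:" by a JSON object that holds its "api" and its "payload". send_rows: Moves the arm, as the interface text tells. Its arguments: {"type":"object","properties":{"deltas":{"type":"array","items":{"type":"array","items":{"type":"array","items":{"type":"number"}}}},"jaw":{"type":"number"},"force":{"type":"number"}},"required":["deltas"]}

```bash
mkdir -p pics
python3 - <<'E'
from workcell import *
import cv2,pickle
s=get_state();print(s)
for n in("top","side"):
    p=read_camera(n);cv2.imwrite(f"pics/{n}0.png",p["img"][:,:,::-1]);pickle.dump(p,open(f"{n}0.pkl","wb"))
    print(n,p["vfov"],p["cx"],p["cy"],p["R"],p["t"])
    for t in["fixture","board","knob","flux_bottle","meter","plug","choke"]:
        print(t,[(round(d["conf"],2),[round(float(v)) for v in d["box"]]) for d in find_in(p,t)][:3])
E
```

```text
{'clock': 0.0, 'joint_pos': array([1.19341921e+00, 3.14001013e-01, 4.49739348e-02, 1.30359415e+00,
       8.95074950e-06, 1.43121066e+00]), 'qvel': array([-0.00014615,  0.00142123,  0.00140218,  0.00090431,  0.00117435,
        0.00160385]), 'tau': array([-1.27531825e-03, -4.80625212e+01,  2.98534745e+01,  1.92893978e-02,
       -2.72779052e-04,  4.75993048e-06]), 'tcp_pos': array([0.13525388, 0.55834083, 0.23040646]), 'orientation': array([-2.37560663e-04,  1.18615758e-01,  9.92939812e-01, -8.80994410e-04]), 'wrist_force': array([ 0.0239647 , -0.11929395,  0.18034305]), 'ft_torque': array([-0.01109486,  0.01627051,  0.01602223]), 'finger_gap': 0.08542036863204974}
top 49.443088156990136 279.6007144079036 200.46607201662792 [[ 0.00628016 -0.99991068 -0.01179779]
 [-0.98050185 -0.00384011 -0.19647235]
 [ 0.1964095   0.01280163 -0.98043839]] [0.40736355 0.61056085 0.8285453 ]
fixture [(0.67, [349, 215, 84, 85]), (0.2, [386, 141, 21, 22])]
board [(0.92, [369, 225, 31, 46]), (0.65, [166, 276, 50, 50])]
knob [(0.72, [332, 234, 28, 14])]
flux_bottle [(0.87, [388, 139, 19, 25]), (0.74, [332, 237, 30, 19])]
meter [(0.8, [244, 257, 69, 76]), (0.15, [349, 216, 84, 87])]
plug [(0.74, [368, 223, 30, 43]), (0.69, [259, 207, 10, 18]), (0.61, [331, 233, 24, 13])]
choke [(0.76, [234, 210, 13, 14])]
side 47.61254047931584 284.9742850476047 209.34737072142082 [[-0.98621386 -0.16545927 -0.00233441]
 [-0.06271441  0.38678737 -0.92003393]
 [ 0.15313106 -0.90720382 -0.39183174]] [ 0.69119031 -0.0626484   1.21268757]
fixture [(0.93, [319, 202, 76, 51])]
board [(0.75, [327, 185, 37, 14]), (0.71, [370, 315, 69, 44])]
knob [(0.6, [320, 201, 78, 54]), (0.56, [336, 192, 11, 17])]
flux_bottle [(0.81, [252, 178, 17, 36])]
meter [(0.85, [346, 255, 84, 50])]
plug [(0.43, [292, 246, 15, 12])]
choke [(0.79, [296, 262, 24, 12])]
```

Run:
```python
import cv2
a=cv2.imread("pics/top0.png");cv2.imwrite("pics/top0c.png",cv2.resize(a[150:290,280:440],None,fx=5,fy=5,interpolation=2)[:,:800][:600])
a=cv2.imread("pics/top0.png");cv2.imwrite("pics/top0c.png",cv2.resize(a[160:280,280:440],None,fx=5,fy=5,interpolation=2))
a=cv2.imread("pics/side0.png");cv2.imwrite("pics/side0c.png",cv2.resize(a[150:270,230:390],None,fx=5,fy=5,interpolation=2))
```

```text
(no output)
```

View pics/top0.png

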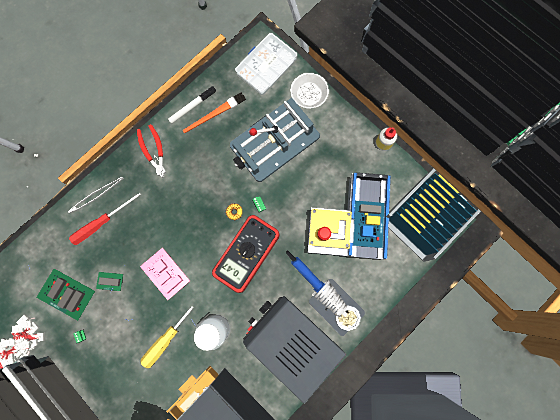

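View pics/side0.png

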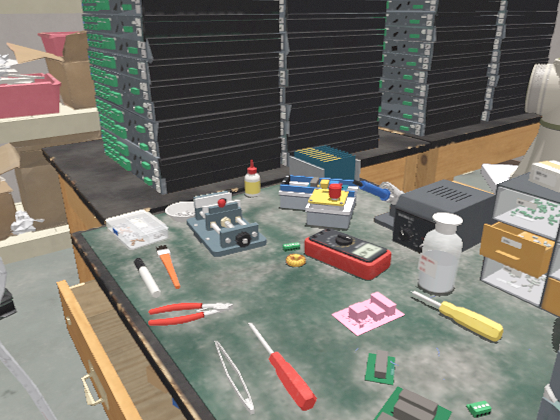

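```bash
sleep 1
```

```text
(no output)
```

View pics/top0c.png

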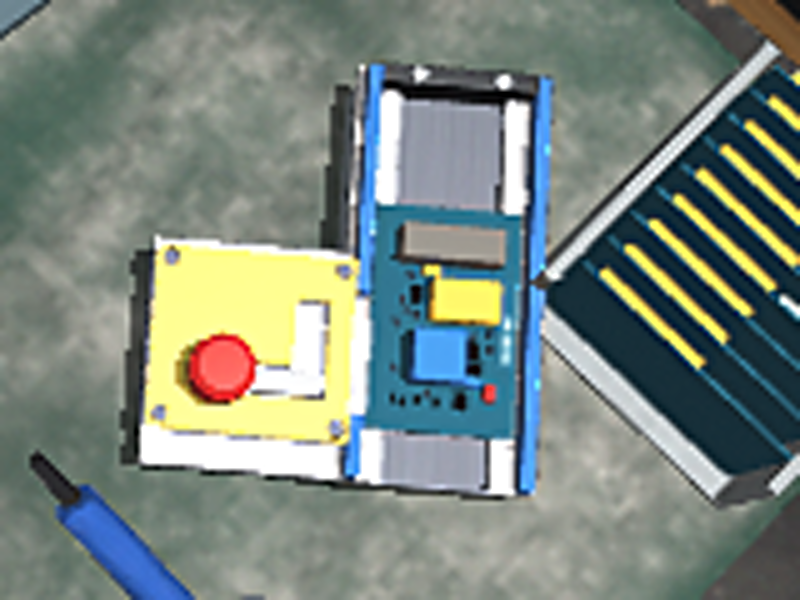

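View pics/side0c.png

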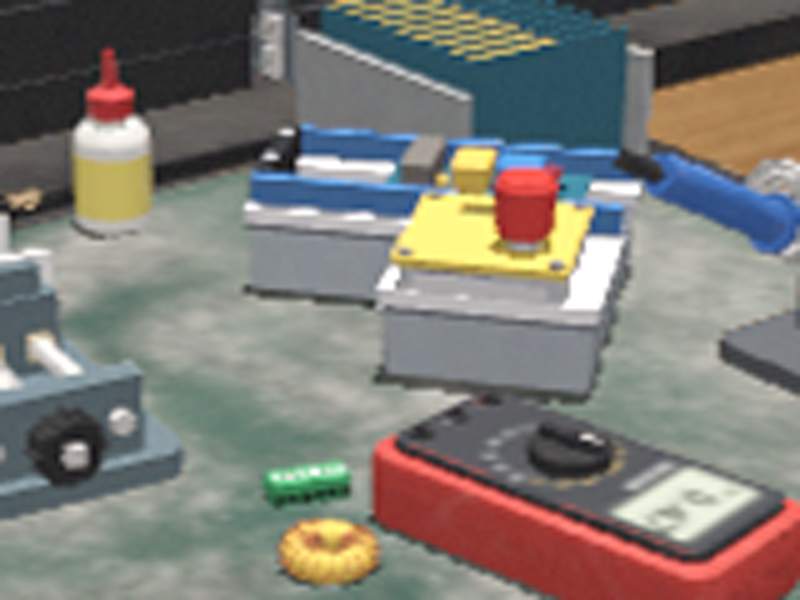

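The teal board in the blue-railed channel (px 369,225) is the one meant. The pink look-alike (165,274) and the green PCB (65,292) are lying loose. The red knob is at about (324,233) on the yellow plate. Next I fit the fixture pose from the yellow plate and the rails.

```bash
cat > h.py <<'E'
import numpy as np,cv2
def cam(p,s=None):
    f=p["img"].shape[0]/2/np.tan(np.radians(p["vfov"])/2)
    if "R" in p: R,t=np.array(p["R"]),np.array(p["t"])
    else:
        from scipy.spatial.transform import Rotation as Ro
        q=s["orientation"];Rw=Ro.from_quat([q[1],q[2],q[3],q[0]]).as_matrix()
        H=np.array(p["hand_eye"]);Rc=Rw@H[:3,:3];tc=Rw@H[:3,3]+s["tcp_pos"]
        R=Rc.T;t=-R@tc
    return f,p["cx"],p["cy"],R,t
def back(c,uv,z):
    f,cx,cy,R,t=c;uv=np.atleast_2d(uv).astype(float)
    d=np.c_[(uv[:,0]-cx)/f,(uv[:,1]-cy)/f,np.ones(len(uv))]@R
    o=-R.T@t
    return o+d*((z-o[2])/d[:,2])[:,None]
def proj(c,X):
    f,cx,cy,R,t=c;Y=np.atleast_2d(X)@R.T+t
    return np.c_[f*Y[:,0]/Y[:,2]+cx,f*Y[:,1]/Y[:,2]+cy]
def fw(T,X): # T=(x,y,yaw) fixture->world, m
    X=np.atleast_2d(X).astype(float);c,s=np.cos(T[2]),np.sin(T[2])
    return np.c_[T[0]+c*X[:,0]-s*X[:,1],T[1]+s*X[:,0]+c*X[:,1],X[:,2]]
def plate(p,c,roi):
    hsv=cv2.cvtColor(p["img"],cv2.COLOR_RGB2HSV)
    m=cv2.inRange(hsv,(20,90,120),(36,255,255))
    k=np.zeros_like(m);u0,v0,u1,v1=roi;k[v0:v1,u0:u1]=m[v0:v1,u0:u1]
    cs=max(cv2.findContours(k,cv2.RETR_EXTERNAL,cv2.CHAIN_APPROX_NONE)[0],key=cv2.contourArea)
    W=back(c,cs[:,0,:],0.056)[:,:2]
    r=cv2.minAreaRect((W*1000).astype(np.float32))
    return r,W
def overlay(p,c,T,path,up=1,crop=None):
    im=np.ascontiguousarray(p["img"][:,:,::-1]);
    if crop: u0,v0,u1,v1=crop
    else: u0,v0,v1,u1=0,0,420,560
    im=cv2.resize(im[v0:v1,u0:u1],None,fx=up,fy=up,interpolation=2)
    def L(pts,col,cl=True):
        q=((proj(c,fw(T,np.array(pts)/1000))-[u0,v0]+.5)*up).astype(int)
        cv2.polylines(im,[q.reshape(-1,1,2)],cl,col,1)
    L([(-72,-2,56),(0,-2,56),(0,76,56),(-72,76,56)],(255,0,255))
    L([(-83.5,-69,56),(83.5,-69,56)],(0,255,0),False);L([(-83.5,-8,56),(83.5,-8,56)],(0,255,0),False)
    L([(72,-69,56),(72,-8,56)],(0,0,255),False)
    L([(-50,50,56),(-50,14,56),(-24,14,56)],(255,255,0),False)
    cv2.imwrite(path,im)
E
python3 - <<'E'
from h import *;import pickle
p=pickle.load(open("top0.pkl","rb"));c=cam(p)
r,W=plate(p,c,(300,200,354,255));print(r)
uv=np.array([(155,240),(360,262),(143,432),(345,442)])/5+[280,160]-.4
P=back(c,uv,.056);print(P.round(4))
from scipy.optimize import least_squares
M=np.array([(0,76,56),(0,-2,56),(-72,76,56),(-72,-2,56)])/1000
s=least_squares(lambda T:(fw(T,M)-P)[:,:2].ravel(),[.45,-.15,0]);T=s.x;print(T,np.degrees(T[2]),s.fun.round(4))
np.save("T.npy",T)
overlay(p,c,T,"pics/ov0.png",5,(280,160,440,280))
E
```

```text
((555.3192749023438, 312.27520751953125), (78.90880584716797, 71.40776062011719), 85.23820495605469)
[[0.5958 0.3496 0.056 ]
 [0.5874 0.2695 0.056 ]
 [0.5205 0.3548 0.056 ]
 [0.517  0.277  0.056 ]]
[ 0.58808475  0.27298338 -0.08043181] -4.608403271030086 [-0.0016 -0.0009  0.0005  0.0015  0.002  -0.0003 -0.0008 -0.0003]
```

View pics/ov0.png

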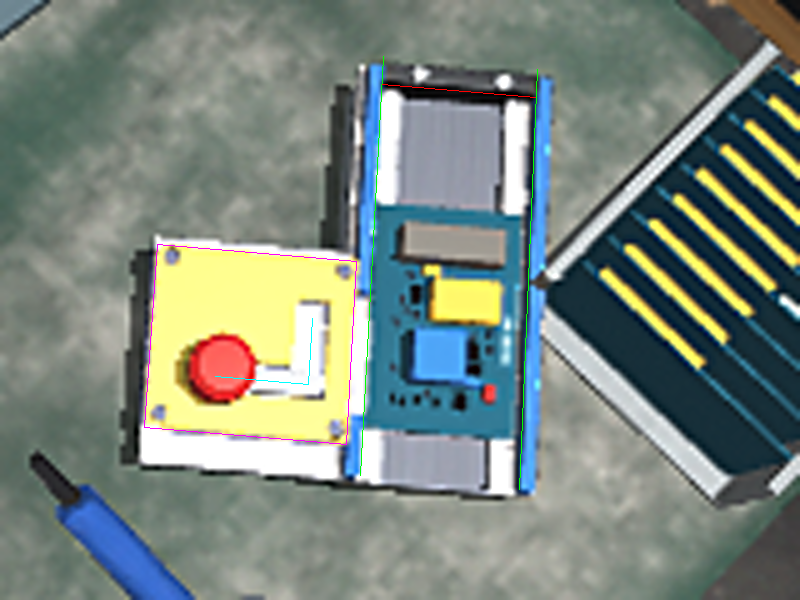

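Fit residual is under 2 mm. Next I map the obstacles in the fixture frame using depth.

Run:
```python
from h import *;import pickle
T=np.load("T.npy")
for n in("top","side"):
    p=pickle.load(open(f"{n}0.pkl","rb"));f,cx,cy,R,t=cam(p)
    v,u=np.mgrid[:420,:560];z=p["z_map"];ok=z>0
    Y=np.stack([(u-cx)/f*z,(v-cy)/f*z,z],-1);X=(Y-t)@R
    c,s=np.cos(T[2]),np.sin(T[2]);dx,dy=X[...,0]-T[0],X[...,1]-T[1]
    F=np.stack([c*dx+s*dy,-s*dx+c*dy,X[...,2]],-1)
    # height grid
    print(n,"grid max height mm; rows fx from 100 to -220, cols fy 200..-160")
    for a in range(100,-220,-20):
        row=[]
        for b in range(200,-160,-20):
            m=ok&(abs(F[...,0]*1000-a)<10)&(abs(F[...,1]*1000-b)<10)
            row.append("%4d"%(F[...,2][m].max()*1000) if m.any() else "   .")
        print("%5d"%a,"".join(row))
    # knob
    hsv=cv2.cvtColor(p["img"],cv2.COLOR_RGB2HSV)
    m=((hsv[...,0]<6)|(hsv[...,0]>174))&(hsv[...,1]>150)&ok&(abs(F[...,0]+.05)<.03)&(abs(F[...,1]-.05)<.03)&(F[...,2]>.06)
    print("knob",F[m].mean(0),F[m].min(0),F[m].max(0),m.sum())
    top=m&(F[...,2]>.083);print(F[top].mean(0),F[top].min(0),F[top].max(0))
    bm=ok&(hsv[...,0]>85)&(hsv[...,0]<105)&(abs(F[...,1]+.0385)<.025)&(F[...,2]<.056)&(F[...,2]>.04)&(F[...,0]<.05)&(F[...,0]>-.08)&(hsv[...,1]>120)
    print("board",F[bm][:,0].min(),F[bm][:,0].max(),np.median(F[bm][:,2]))
```

```text
top grid max height mm; rows fx from 100 to -220, cols fy 200..-160
  100   54  39  39  20  19   5   5   6   5   7   7   6   5   6   6   5   7  77
   80   54  45  20  20   6   5   6   5   4   5  60  61  61  61  58   5   6  92
   60   50  21   9   5   5   6   6   6   5   5  62  44  38  58  59   5  88  94
   40    6   5   6   6   5   5   7   5   6   6  58  45  37  57  59  90  92  92
   20   14  14   5   4   5   6   6   5   5   5  59  64  64  64  80  92  93  93
    0   13  13   5   5   5   7  59  59  58  59  60  66  64  68  91  94  93  92
  -20   34  36  30   6   6   6  59  61  60  60  59  64  64  61  58  93  95  94
  -40   37  37  38  33   5   5  59  89  89  59  58  65  67  57  58   9  94  93
  -60   37  37  39  37   6   6  60  87  89  60  60  48  49  58  58   6   9  92
  -80   47  47  37  32   5   5  56  58  56  59  59  44  38  57  59   6   7   9
 -100   47  44  35   5 125 121 111   8   6   6   8   5   6   5   6   7   5   6
 -120   37  37  30   5   6 118 114  98   6   6   5   7   6   6   4   5   6   4
 -140   38  36   5   6   5   5 104  99 101  84  16   6   6   6   5   5   6   5
 -160
[... 1474 characters left out ...]

 -120   36  35   .   .   3 116 109   3   3  11   4   3   3   3   3   3   3   1
 -140   35  34   .   3   4   4 100  95 100  15  14   3   3   4   3   3   1   .
 -160   35   .   .   4  33   4   3  99  98  83  36   3   4   3   3   .   .   .
 -180   28   3  49  84 100 102   .  85  86  76   .   .   .   .   .   .   .   .
 -200    3   4  79 100 101 101 101 100   .   .   .   .   .   .   .   .   .   .
knob [-0.04996468  0.0586204   0.07740377] [-0.06061174  0.04367984  0.06283115] [-0.03845238  0.06573654  0.08697857] 147
[-0.04898986  0.05481373  0.08551693] [-0.05969842  0.04367984  0.08303697] [-0.03865725  0.06383802  0.08697857]
board -0.06177034032988311 0.024915460650750784 0.04636726118382328
```

```bash
python3 - <<'E'
from h import *;import pickle
T=np.load("T.npy")
for n in("top","side"):
    p=pickle.load(open(f"{n}0.pkl","rb"));f,cx,cy,R,t=cam(p)
    v,u=np.mgrid[:420,:560];z=p["z_map"];ok=z>0
    X=(np.stack([(u-cx)/f*z,(v-cy)/f*z,z],-1)-t)@R
    c,s=np.cos(T[2]),np.sin(T[2]);dx,dy=X[...,0]-T[0],X[...,1]-T[1]
    F=np.stack([c*dx+s*dy,-s*dx+c*dy,X[...,2]],-1)*1000
    m=ok&(F[...,0]<-70)&(F[...,0]>-135)&(F[...,1]>60)&(F[...,1]<145)&(F[...,2]>60)
    q=F[m];q=q[np.argsort(-q[:,2])];print(n,len(q));print(np.c_[q,][::max(1,len(q)//22)].round().astype(int).tolist())
    print([p["img"][a,b].tolist() for a,b in np.argwhere(m)[:3]],np.argwhere(m)[:3])
E
python3 - <<'E'
import cv2
a=cv2.imread("pics/side0.png");cv2.imwrite("pics/iron.png",cv2.resize(a[160:240,330:430],None,fx=7,fy=7,interpolation=2))
E
```

```text
top 289
[[-98, 114, 126], [-101, 106, 121], [-107, 97, 119], [-110, 96, 117], [-106, 104, 116], [-114, 101, 115], [-114, 100, 114], [-112, 93, 113], [-101, 95, 112], [-118, 85, 111], [-120, 90, 110], [-118, 88, 109], [-112, 85, 108], [-118, 83, 107], [-128, 84, 105], [-127, 84, 105], [-126, 77, 103], [-133, 76, 102], [-131, 78, 101], [-134, 72, 100], [-132, 72, 98], [-133, 83, 95], [-125, 67, 92]]
[[56, 57, 58], [28, 29, 28], [18, 16, 18]] [[250 287]
 [251 286]
 [251 287]]
side 211
[[-93, 116, 123], [-92, 119, 120], [-94, 117, 118], [-96, 118, 116], [-101, 115, 115], [-111, 104, 114], [-114, 98, 113], [-106, 108, 112], [-118, 90, 110], [-119, 86, 109], [-106, 108, 108], [-100, 101, 106], [-106, 107, 105], [-124, 94, 104], [-127, 86, 103], [-124, 94, 102], [-124, 94, 100], [-115, 99, 99], [-133, 80, 98], [-123, 94, 96], [-124, 91, 95], [-126, 89, 92], [-126, 87, 89], [-130, 79, 85]]
[[80, 122, 173], [50, 54, 58], [65, 64, 65]] [[180 353]
 [180 354]
 [180 355]]
```

View pics/iron.png

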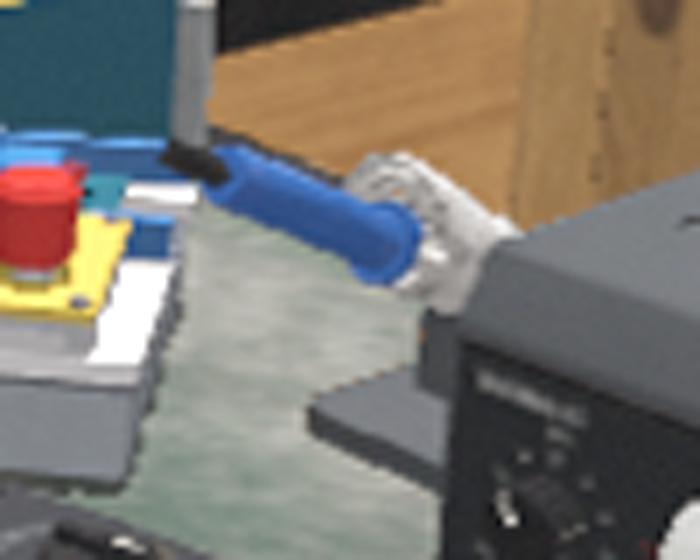

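Run:
```python
from h import *
T=np.load("T.npy")
for n,q in dict(ch85=(-85,-38.5,0),ch29=(-29,-38.5,0),k1=(-50,80,0),k1e=(-50,42,0),k2=(-80,14,0),k2e=(-48,14,0)).items():print(n,(fw(T,np.array(q)/1000)[0,:2]*100).round(2))
print("ux",np.cos(T[2]),np.sin(T[2]))
```

```text
ch85 [50.03 24.14]
ch29 [55.61 23.69]
k1 [54.47 35.67]
k1e [54.16 31.89]
k2 [50.95 29.34]
k2e [54.14 29.08]
ux 0.9967671053806799 -0.08034511578820826
```

Call:
{"api": "send_rows", "payload": {"deltas": [[[3,-2.6,0,0,0,1],[7,-6,0,0,0,2],[11,-9.5,0,0,0,3],[15,-13,0,0,0,4],[19,-16.5,0,0,0,5],[23,-20,0,0,0,6],[27,-23.5,0,0,0,7],[31,-27,0,0,0,8],[34,-30,0,0,0,9],[36.5,-31.8,0,0,0,9],[36.5,-31.8,0,0,0,9],[36.5,-31.8,0,0,0,9]]], "jaw": -1, "force": 40}}

```text
clock: 2.0
tcp_pos: [0.5009, 0.24, 0.231]
orientation: [-0.0, 0.042, 0.999, 0.0]
wrist_force: [-0.3, 0.3, 0.1]
finger_gap: -0.0
```

Run:
```python
from workcell import *
from h import *
s=get_state();p=read_camera("wrist");c=cam(p,s);T=np.load("T.npy")
print({k:np.round(s[k],4) for k in("clock","tcp_pos","orientation","wrist_force","finger_gap")})
overlay(p,c,T,"pics/w1.png",1.4)
```

```text
{'clock': np.float64(2.0), 'tcp_pos': array([0.5009, 0.24  , 0.231 ]), 'orientation': array([-4.000e-04,  4.160e-02,  9.991e-01,  1.000e-04]), 'wrist_force': array([-0.3389,  0.3317,  0.0973]), 'finger_gap': np.float64(-0.0)}
```

View pics/w1.png

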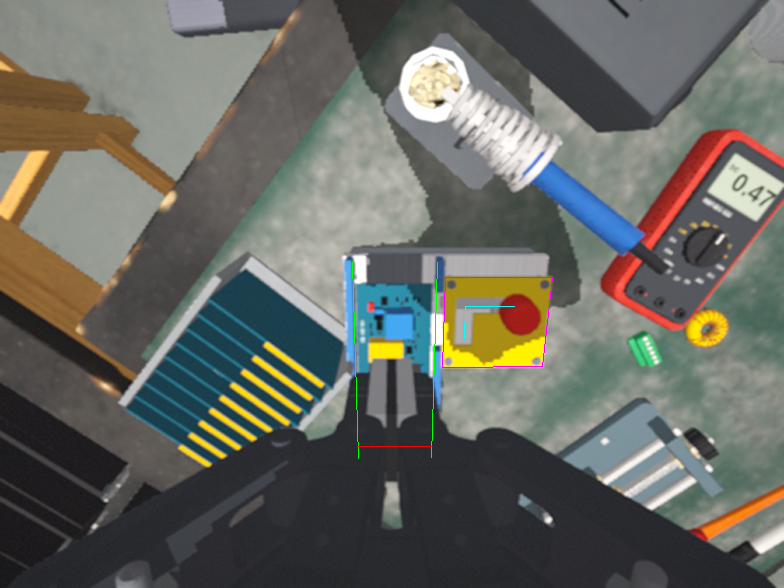

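Call:
{"api": "send_rows", "payload": {"deltas": [[[0,0.1,-4,0,0,0],[0,0.1,-8,0,0,0],[0,0.1,-12,0,0,0],[0,0.1,-15,0,0,0],[0,0.1,-17,0,0,0],[0,0.1,-18.5,0,0,0],[0,0.1,-19.2,0,0,0],[0,0.1,-19.2,0,0,0]]]}}

```text
clock: 2.85
tcp_pos: [0.4989, 0.2427, 0.0387]
orientation: [-0.001, 0.039, 0.999, -0.0]
wrist_force: [-0.5, 0.6, -0.6]
finger_gap: 0.0
```

Call:
{"api": "send_rows", "payload": {"deltas": [[[0.5,-0.04,0,0,0,0],[1,-0.08,0,0,0,0],[1.5,-0.12,0,0,0,0],[2,-0.16,0,0,0,0],[2.5,-0.2,0,0,0,0],[3,-0.24,0,0,0,0],[3.5,-0.28,0,0,0,0],[4,-0.32,0,0,0,0],[4.5,-0.36,0,0,0,0],[4.8,-0.38,0,0,0,0],[4.8,-0.38,0,0,0,0]]]}}

```text
clock: 3.95
tcp_pos: [0.5491, 0.238, 0.0393]
orientation: [0.0, 0.041, 0.999, 0.0]
wrist_force: [-0.5, -0.8, 0.5]
finger_gap: -0.0004
```

```bash
cat > look.py <<'E'
import sys
from workcell import *
from h import *
T=np.load("T.npy");n=sys.argv[1]
s=get_state();d=s["tcp_pos"]-[T[0],T[1],0];c,ss=np.cos(T[2]),np.sin(T[2])
print("tcp fix mm",np.round([1000*(c*d[0]+ss*d[1]),1000*(-ss*d[0]+c*d[1]),1000*d[2]],1),"F",np.round(s["wrist_force"],2),"t",s["clock"])
p=read_camera("top");overlay(p,cam(p),T,f"pics/{n}t.png",5,(280,160,440,280))
s=get_state();p=read_camera("wrist");im=p["img"][150:300,200:420,::-1]
cv2.imwrite(f"pics/{n}w.png",cv2.resize(im,None,fx=3.5,fy=3.5,interpolation=2))
p=read_camera("side");cv2.imwrite(f"pics/{n}s.png",cv2.resize(p["img"][150:240,260:380,::-1],None,fx=6,fy=6,interpolation=2))
E
python3 look.py b1
```

```text
tcp fix mm [-36.  -38.   39.3] F [-0.49 -0.83  0.53] t 3.95
```

View pics/b1w.png

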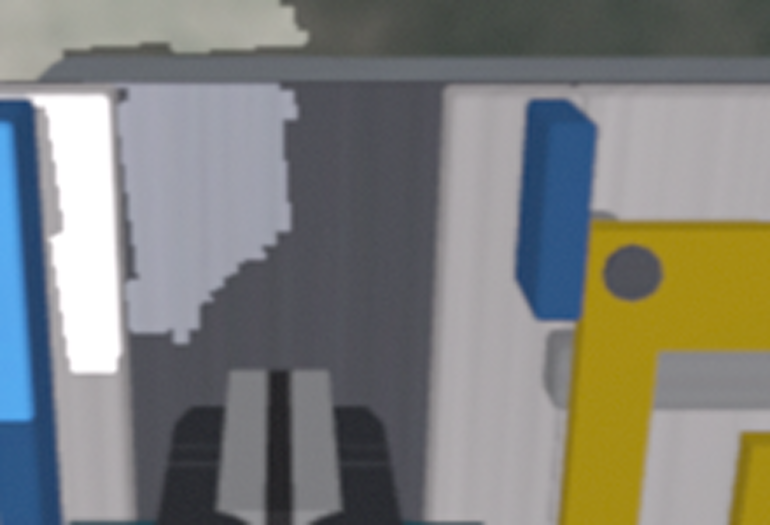

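View pics/b1t.png

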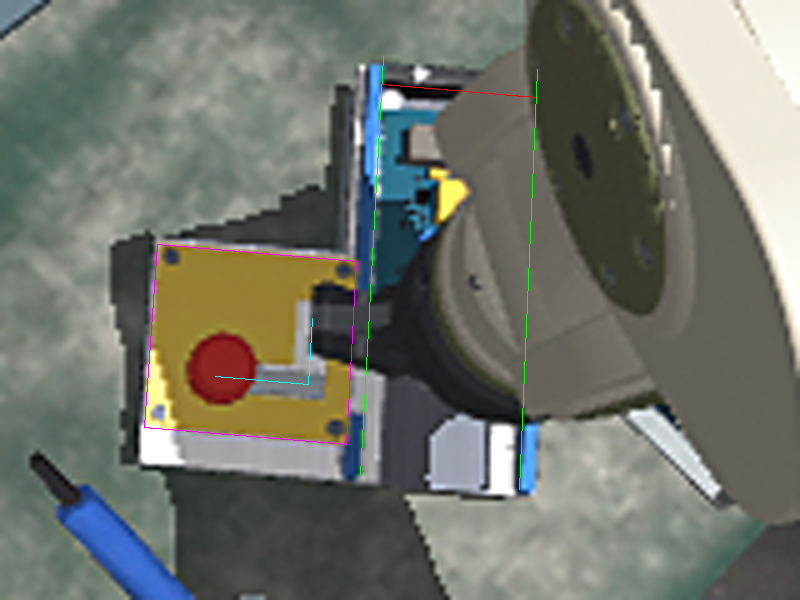

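The board is moving along cleanly: in the top view its far edge is at crop row 105 and the stop is near row 88. I'll push on slowly.

Call:
{"api": "send_rows", "payload": {"deltas": [[[0.2,-0.02,0,0,0,0],[0.4,-0.03,0,0,0,0],[0.5,-0.04,0,0,0,0],[0.6,-0.05,0,0,0,0],[0.7,-0.06,0,0,0,0],[0.7,-0.06,0,0,0,0]]]}}

```text
clock: 4.7
tcp_pos: [0.5557, 0.2374, 0.0393]
orientation: [0.0, 0.04, 0.999, 0.0]
wrist_force: [0.0, -1.0, -0.3]
finger_gap: 0.0003
```

```bash
python3 look.py b2
```

```text
tcp fix mm [-29.5 -38.   39.3] F [ 0.01 -1.02 -0.32] t 4.7
```

View pics/b2t.png

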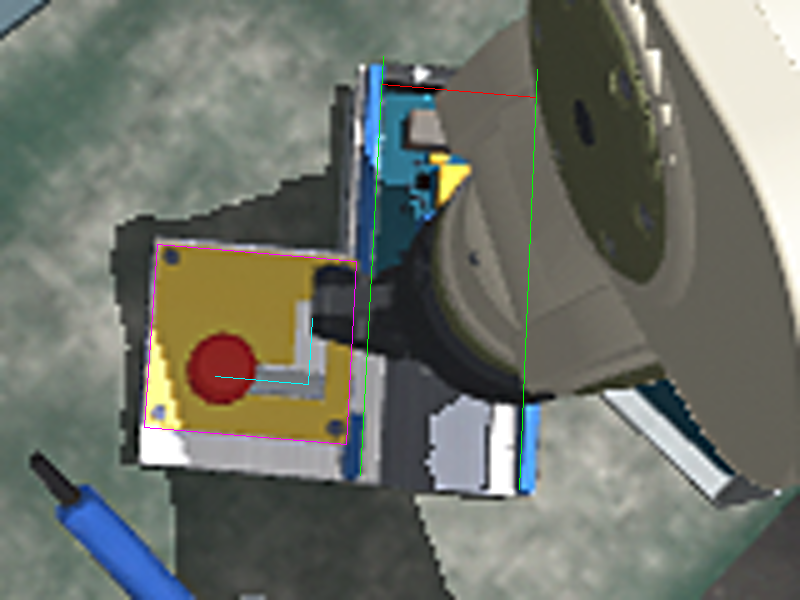

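Call:
{"api": "send_rows", "payload": {"deltas": [[[0.1,-0.01,0,0,0,0],[0.2,-0.02,0,0,0,0],[0.2,-0.02,0,0,0,0]]]}}

```text
clock: 5.15
tcp_pos: [0.5564, 0.2373, 0.0392]
orientation: [-0.001, 0.04, 0.999, 0.0]
wrist_force: [-5.1, 2.4, 3.5]
finger_gap: -0.0001
```

Call:
{"api": "send_rows", "payload": {"deltas": [[[0.1,-0.01,0,0,0,0],[0.1,-0.01,0,0,0,0],[0.1,-0.01,0,0,0,0]]]}}

```text
clock: 5.45
tcp_pos: [0.5565, 0.2373, 0.0392]
orientation: [-0.002, 0.04, 0.999, 0.0]
wrist_force: [-6.2, 1.0, 5.0]
finger_gap: -0.0002
```

Contact at fixture x≈-28.8, with force rising and no further travel, so the board is home. I'll back off, lift, and look.

Call:
{"api": "send_rows", "payload": {"deltas": [[[-0.5,0.04,0,0,0,0],[-1.5,0.12,0,0,0,0],[-2.5,0.2,0,0,0,0],[-2.5,0.2,3,0,0,0],[-2.5,0.2,7,0,0,0],[-2.5,0.2,11,0,0,0],[-2.5,0.2,11,0,0,0]]]}}

```text
clock: 6.15
tcp_pos: [0.5366, 0.2403, 0.1556]
orientation: [0.005, 0.04, 0.999, 0.002]
wrist_force: [1.1, 0.0, 0.9]
finger_gap: -0.0003
```

```bash
python3 look.py b3
python3 - <<'E'
from workcell import *
from h import *
s=get_state();p=read_camera("wrist");c=cam(p,s);T=np.load("T.npy")
overlay(p,c,T,"pics/b3o.png",1.4)
E
```

```text
tcp fix mm [-48.7 -36.7 155.6] F [1.12 0.04 0.88] t 6.15
```

View pics/b3t.png

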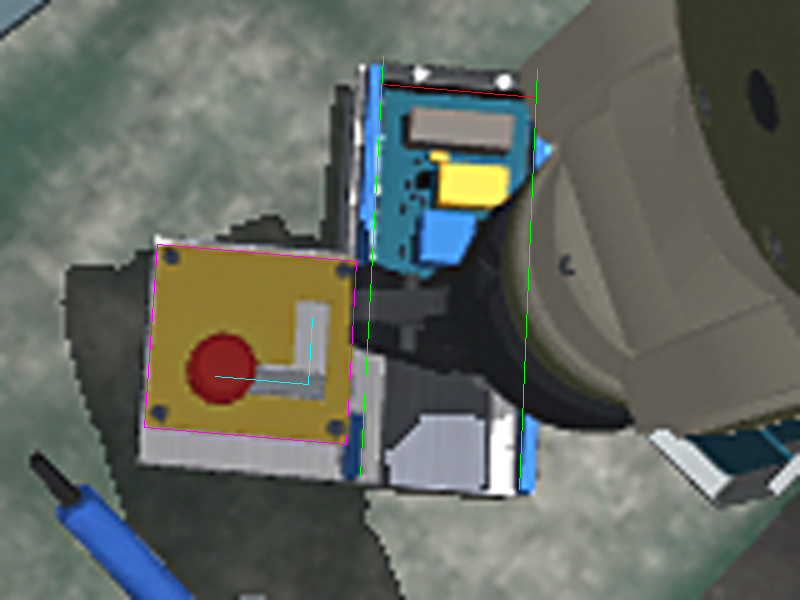

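View pics/b3o.png

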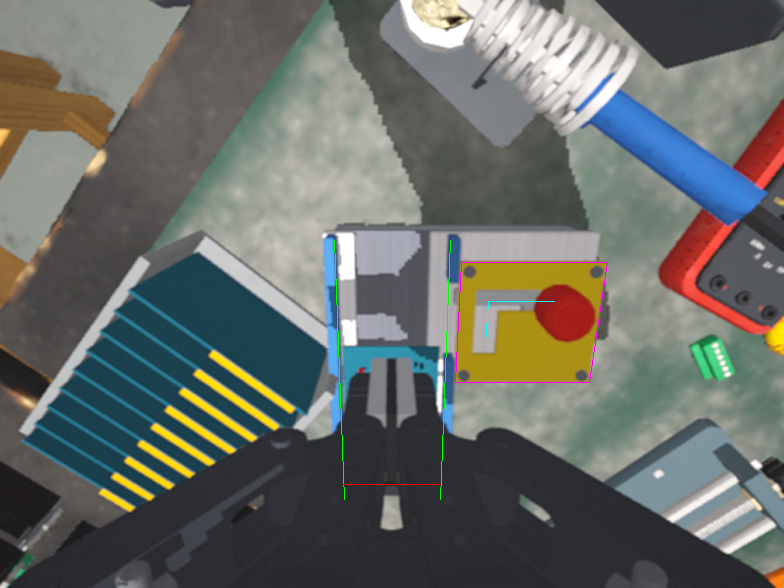

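View pics/b3s.png

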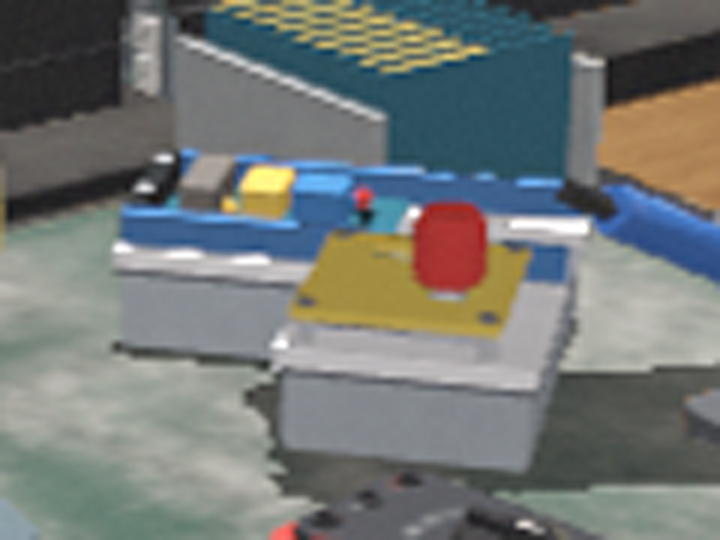

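The board's far edge now lies on the stop in the top view (crop row ~95, along the red line). To check, I back-project its near edge from the wrist picture at row ~347/1.4.

Run:
```python
from workcell import *
from h import *
T=np.load("T.npy");s=get_state();p=read_camera("wrist");c=cam(p,s);cc,ss=np.cos(T[2]),np.sin(T[2])
cv2.imwrite("pics/b4.png",cv2.resize(p["img"][220:300,220:340,::-1],None,fx=6,fy=6))
for uv in((250,247),(310,246.5),(280,247)):
    d=back(c,uv,.046)[0]-[T[0],T[1],0];print(uv,1000*(cc*d[0]+ss*d[1]),1000*(-ss*d[0]+cc*d[1]))
```

```text
(250, 247) -19.414192964454518 -63.362376644255505
(310, 246.5) -19.911911161355754 -14.076352573831073
(280, 247) -19.438872470144673 -38.71009754991169
```

View pics/b4.png

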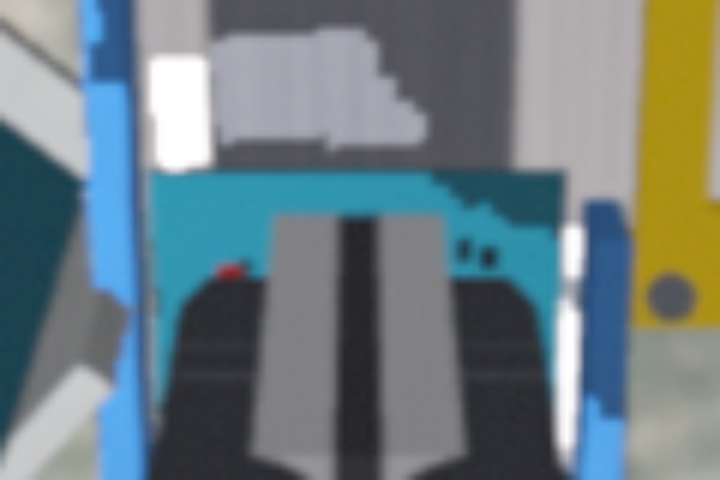

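Run:
```python
from workcell import *
from h import *
T=np.load("T.npy");s=get_state();p=read_camera("wrist");c=cam(p,s);cc,ss=np.cos(T[2]),np.sin(T[2])
def q(uv,z):
    d=back(c,uv,z)[0]-[T[0],T[1],0];return [round(1000*(cc*d[0]+ss*d[1]),1),round(1000*(-ss*d[0]+cc*d[1]),1)]
print("edge",q((270,220+170/6),.046),"rail -13:",q((320,220+203/6),.056))
cv2.imwrite("pics/b5.png",cv2.resize(p["img"][155:285,225:435,::-1],None,fx=3.8,fy=3.8,interpolation=2))
r,W=plate(p,c,(300,150,440,285));print(r)
b=cv2.boxPoints(r)/1000
for a in b:
    d=a-T[:2];print(1000*(cc*d[0]+ss*d[1]),1000*(-ss*d[0]+cc*d[1]))
```

```text
edge [np.float64(-18.8), np.float64(-47.1)] rail -13: [np.float64(-18.7), np.float64(-7.2)]
((555.0046997070312, 312.2992248535156), (78.48843383789062, 72.47265625), 85.44071197509766)
-72.33464579327551 -2.7443279001830234
0.13799281797989182 -2.6822126743363732
0.07073377549817773 75.80616500841386
-72.40184781827904 75.74408427748392
```

View pics/b5.png

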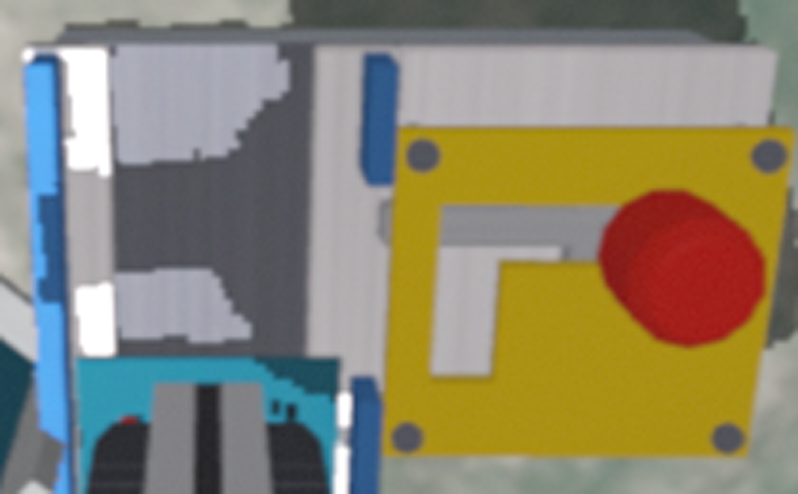

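The plate fit from the wrist camera agrees with T within 0.7 mm. The board's near edge is at x −18.8, and home is −18, so it is home. Now the knob's first leg: go to the knob's +y side.

Call:
{"api": "send_rows", "payload": {"deltas": [[[0.4,4,0,0,0,0],[0.8,8,0,0,0,0],[1.1,11.5,0,0,0,0],[1.1,13.1,0,0,0,0],[1.1,13.1,-3,0,0,0],[1.1,13.1,-6.5,0,0,0],[1.1,13.1,-8.6,0,0,0],[1.1,13.1,-8.6,0,0,0]]]}}

```text
clock: 7.25
tcp_pos: [0.5411, 0.3679, 0.0583]
orientation: [-0.004, 0.041, 0.999, -0.002]
wrist_force: [0.1, -0.1, -0.2]
finger_gap: 0.0002
```

```bash
python3 look.py k1
```

```text
tcp fix mm [-54.5  90.9  58.3] F [ 0.1  -0.06 -0.18] t 7.25
```

View pics/k1s.png

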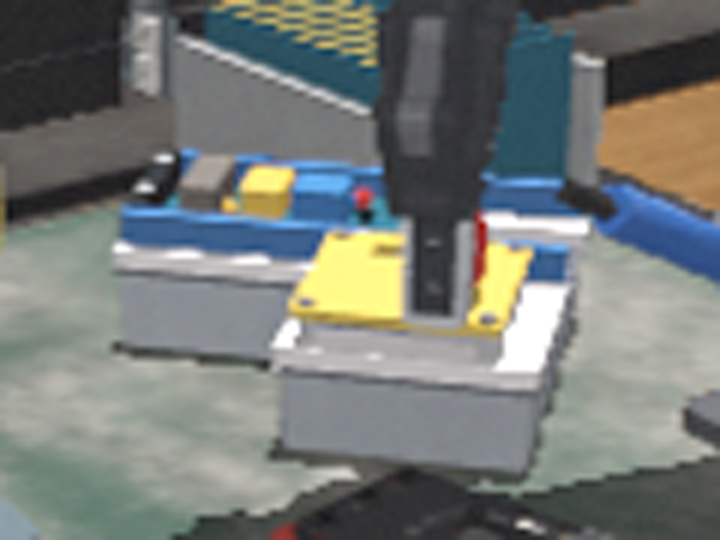

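Call:
{"api": "send_rows", "payload": {"deltas": [[[0.2,0,0.6,0,0,0],[0.4,0,0.9,0,0,0],[0.35,-0.5,0.9,0,0,0],[0.3,-1,0.9,0,0,0],[0.3,-1,0.9,0,0,0],[0.3,-1,0.9,0,0,0]]]}}

```text
clock: 8.0
tcp_pos: [0.5473, 0.3598, 0.0723]
orientation: [-0.0, 0.041, 0.999, -0.0]
wrist_force: [-0.3, 0.5, 0.1]
finger_gap: -0.0
```

```bash
python3 look.py k2
```

```text
tcp fix mm [-47.6  83.2  72.3] F [-0.27  0.47  0.07] t 8.0
```

View pics/k2w.png

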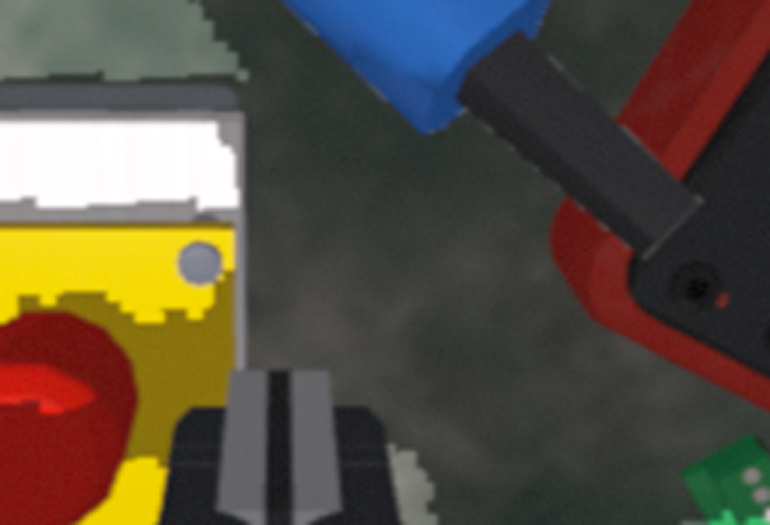

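Call:
{"api": "send_rows", "payload": {"deltas": [[[0,-0.4,-0.2,0,0,0],[-0.1,-0.8,-0.4,0,0,0],[-0.1,-1.2,-0.4,0,0,0],[-0.1,-1.6,-0.4,0,0,0],[-0.2,-2,-0.4,0,0,0],[-0.2,-2.4,-0.4,0,0,0],[-0.2,-2.8,-0.4,0,0,0],[-0.3,-3.2,-0.4,0,0,0],[-0.3,-3.5,-0.4,0,0,0],[-0.3,-3.5,-0.4,0,0,0]]]}}

```text
clock: 9.15
tcp_pos: [0.5444, 0.3244, 0.0683]
orientation: [-0.0, 0.041, 0.999, -0.0]
wrist_force: [-0.4, 0.9, -0.2]
finger_gap: 0.0
```

```bash
python3 look.py k3
```

```text
tcp fix mm [-47.7  47.8  68.3] F [-0.37  0.92 -0.18] t 9.15
```

View pics/k3w.png

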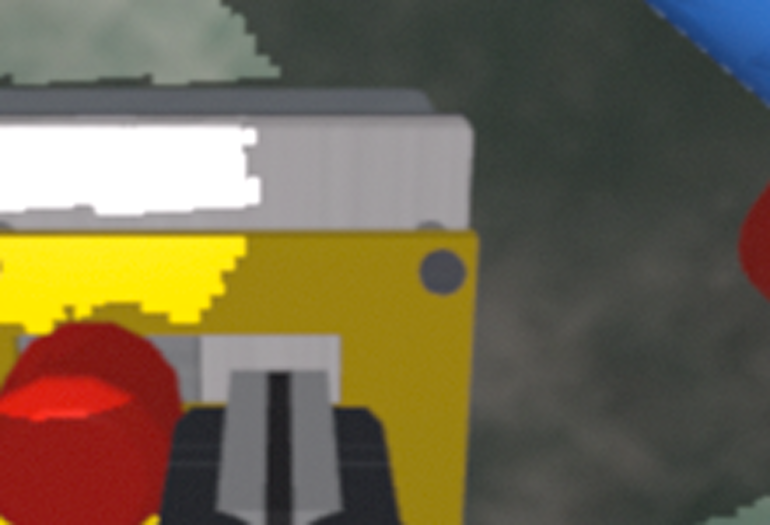

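View pics/k3s.png

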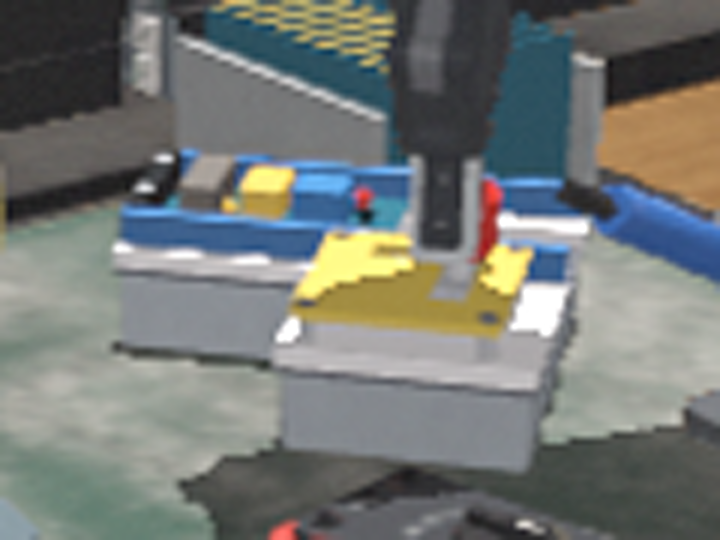

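The knob is being pushed (the slot is visible behind the finger). I'll continue to the hard stop.

Call:
{"api": "send_rows", "payload": {"deltas": [[[0,-0.2,0,0,0,0],[0,-0.4,0,0,0,0],[-0.1,-0.6,0,0,0,0],[-0.1,-0.7,0,0,0,0],[-0.1,-0.8,0,0,0,0],[-0.1,-0.8,0,0,0,0]]]}}

```text
clock: 9.9
tcp_pos: [0.5439, 0.3174, 0.0686]
orientation: [0.0, 0.04, 0.999, 0.0]
wrist_force: [1.9, 2.9, 0.2]
finger_gap: 0.0
```

Call:
{"api": "send_rows", "payload": {"deltas": [[[0,-0.1,0,0,0,0],[0,-0.2,0,0,0,0],[0,-0.2,0,0,0,0]]]}}

```text
clock: 10.2
tcp_pos: [0.5439, 0.317, 0.0687]
orientation: [0.0, 0.04, 0.999, 0.002]
wrist_force: [2.0, 7.4, -1.0]
finger_gap: -0.0
```

```bash
python3 look.py k4
```

```text
tcp fix mm [-47.5  40.3  68.7] F [ 1.97  7.44 -1.  ] t 10.2
```

View pics/k4w.png

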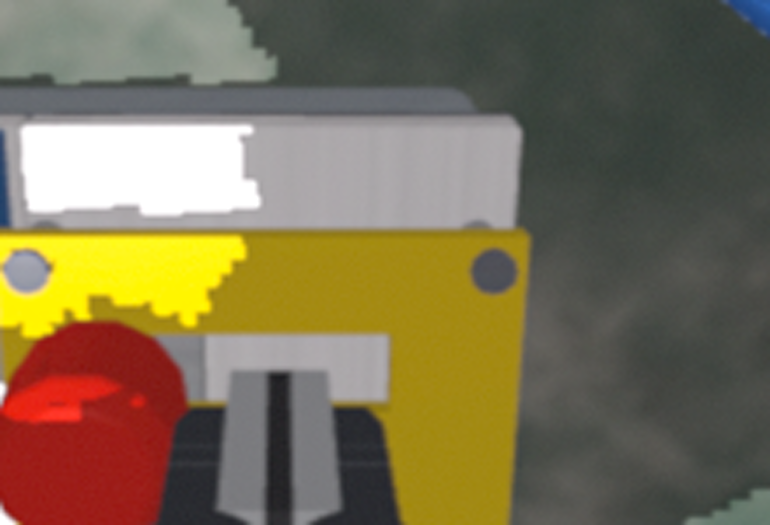

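Stalled at 7 N with TCP y = 40.3 (knob at y≈14), so the bolt is at the corner. I'll retreat and go over to the −x side.

Call:
{"api": "send_rows", "payload": {"deltas": [[[0,0.8,0,0,0,0],[0.1,1.8,0,0,0,0],[0.1,2,2.5,0,0,0],[0.1,2,5,0,0,0],[-1.9,0,5,0,0,0],[-3.8,-2.2,5,0,0,0],[-3.8,-2.2,5,0,0,0],[-3.8,-2.2,5,0,0,0],[-3.8,-2.2,5,0,0,0]]]}}

```text
clock: 11.25
tcp_pos: [0.5062, 0.2937, 0.1184]
orientation: [0.0, 0.04, 0.999, 0.0]
wrist_force: [0.3, 0.6, -0.2]
finger_gap: 0.0001
```

```bash
python3 look.py k5
```

```text
tcp fix mm [-83.3  14.  118.4] F [ 0.3   0.63 -0.23] t 11.25
```

View pics/k5t.png

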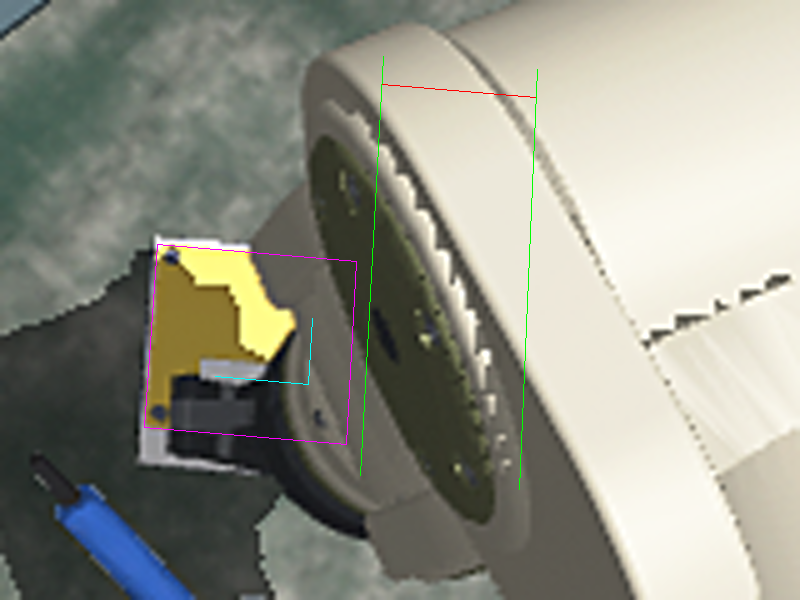

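View pics/k5w.png

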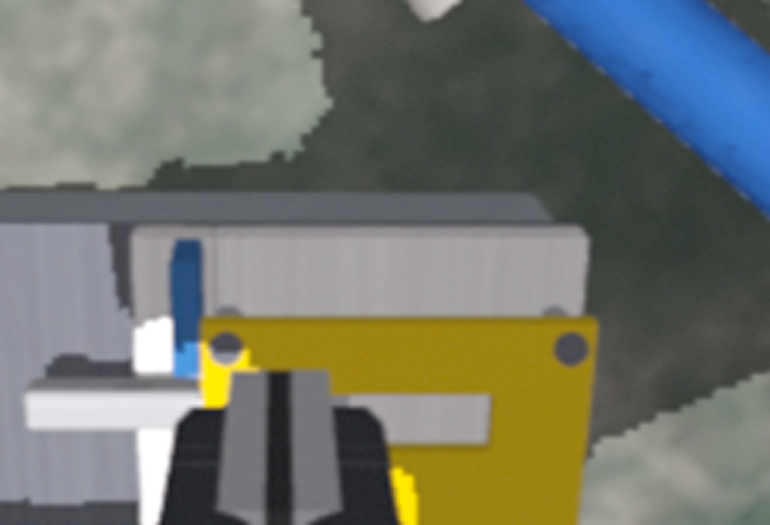

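View pics/k5s.png

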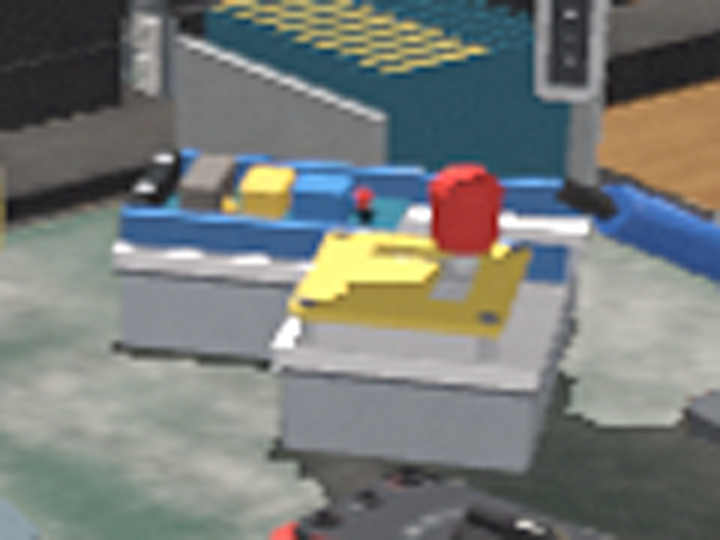

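The knob stands at the corner (side crop ~465,210) and the tongue reaches across the channel. I'll descend behind the knob.

Call:
{"api": "send_rows", "payload": {"deltas": [[[0,0,-2,0,0,0],[0,0,-4,0,0,0],[0,0,-5,0,0,0],[0,0,-5,0,0,0],[0.4,-0.03,-5,0,0,0],[0.8,-0.06,-5,0,0,0],[1.2,-0.1,-5,0,0,0],[1.6,-0.13,-5,0,0,0],[1.6,-0.13,-5,0,0,0]]]}}

```text
clock: 12.3
tcp_pos: [0.5224, 0.292, 0.0688]
orientation: [0.001, 0.04, 0.999, 0.0]
wrist_force: [0.4, -0.1, -0.2]
finger_gap: 0.0
```

```bash
python3 look.py m1
```

```text
tcp fix mm [-67.   13.7  68.8] F [ 0.39 -0.11 -0.21] t 12.3
```

View pics/m1s.png

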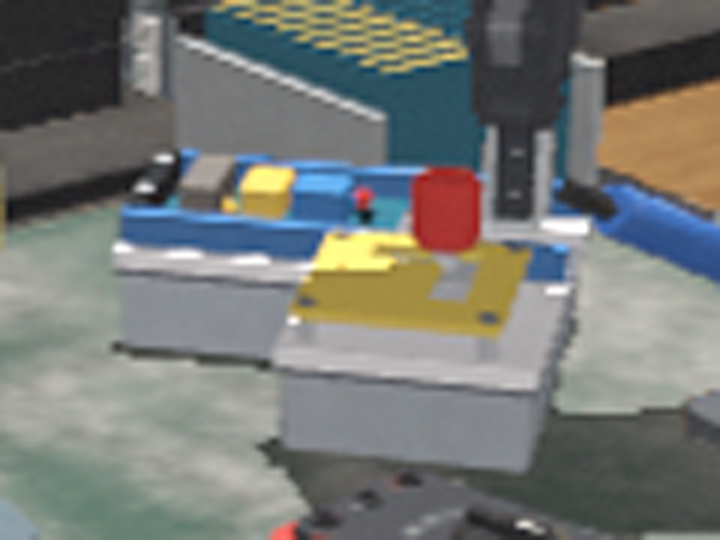

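Call:
{"api": "send_rows", "payload": {"deltas": [[[0.3,-0.02,0,0,0,0],[0.6,-0.05,0,0,0,0],[0.9,-0.07,0,0,0,0],[1.2,-0.1,0,0,0,0],[1.5,-0.12,0,0,0,0],[1.7,-0.14,0,0,0,0],[1.8,-0.14,0,0,0,0],[1.9,-0.15,0,0,0,0],[1.9,-0.15,0,0,0,0]]]}}

```text
clock: 13.35
tcp_pos: [0.5406, 0.2902, 0.0682]
orientation: [0.0, 0.04, 0.999, -0.0]
wrist_force: [-2.5, -0.5, 0.3]
finger_gap: 0.0002
```

```bash
python3 look.py m2
```

```text
tcp fix mm [-48.7  13.4  68.2] F [-2.45 -0.51  0.33] t 13.35
```

View pics/m2s.png

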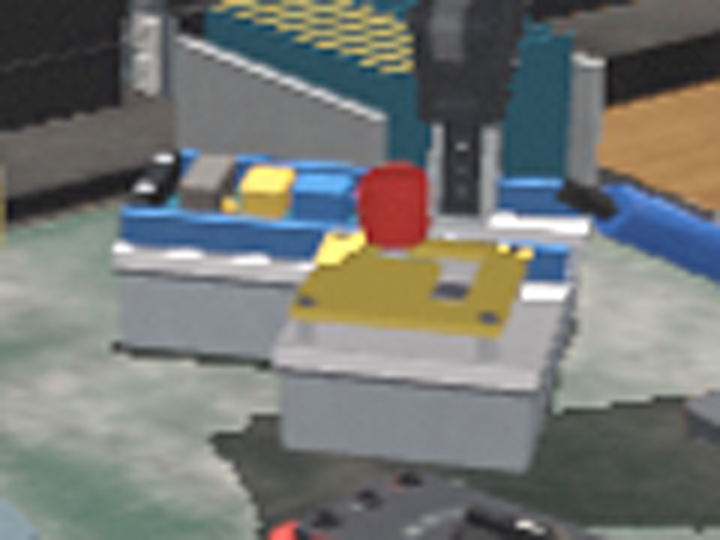

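Nearly at the end (expected TCP x is about −48). I'll push until it stalls.

Call:
{"api": "send_rows", "payload": {"deltas": [[[0.1,-0.01,0,0,0,0],[0.2,-0.02,0,0,0,0],[0.3,-0.02,0,0,0,0],[0.3,-0.02,0,0,0,0],[0.3,-0.02,0,0,0,0]]]}}

```text
clock: 14.0
tcp_pos: [0.542, 0.2901, 0.0682]
orientation: [-0.001, 0.04, 0.999, -0.0]
wrist_force: [-6.1, -0.3, 3.1]
finger_gap: 0.0001
```

Call:
{"api": "send_rows", "payload": {"deltas": [[[0.1,-0.01,0,0,0,0],[0.2,-0.02,0,0,0,0],[0.2,-0.02,0,0,0,0]]]}}

```text
clock: 14.3
tcp_pos: [0.5423, 0.2901, 0.0681]
orientation: [-0.003, 0.04, 0.999, 0.0]
wrist_force: [-11.8, 0.4, 6.3]
finger_gap: 0.0
```

Hard stop: 12 N with no travel. I'll back off, lift clear, and check.

Call:
{"api": "send_rows", "payload": {"deltas": [[[-0.8,0.06,0,0,0,0],[-2,0.16,0,0,0,0],[-3,0.24,0,0,0,0],[-3,0.24,3,0,0,0],[-3,0.24,7,0,0,0],[-5,0.24,11,0,0,0],[-9,0.24,14,0,0,0],[-12,0.24,16,0,0,0],[-12,0.24,16,0,0,0],[-12,0.24,16,0,0,0]]]}}

```text
clock: 15.3
tcp_pos: [0.4254, 0.2928, 0.2292]
orientation: [0.001, 0.04, 0.999, 0.001]
wrist_force: [0.4, 0.8, -0.1]
finger_gap: -0.0001
```

```bash
python3 look.py e1
python3 - <<'E'
from workcell import *
from h import *
import pickle
T=np.load("T.npy");s=get_state();p=read_camera("wrist");c=cam(p,s);overlay(p,c,T,"pics/e1o.png",1.4)
f,cx,cy,R,t=cam(p,s);cc,ss=np.cos(T[2]),np.sin(T[2])
for n in("wrist","side"):
    if n=="side": p=read_camera("side");f,cx,cy,R,t=cam(p)
    v,u=np.mgrid[:420,:560];z=p["z_map"];ok=z>0
    X=(np.stack([(u-cx)/f*z,(v-cy)/f*z,z],-1)-t)@R;dx,dy=X[...,0]-T[0],X[...,1]-T[1]
    F=np.stack([cc*dx+ss*dy,-ss*dx+cc*dy,X[...,2]],-1)*1000
    hsv=cv2.cvtColor(p["img"],cv2.COLOR_RGB2HSV)
    m=((hsv[...,0]<6)|(hsv[...,0]>174))&(hsv[...,1]>150)&ok&(abs(F[...,0]+30)<40)&(abs(F[...,1]-20)<25)&(F[...,2]>83)
    if m.any():print(n,"knob top extents",F[m].min(0).round(1),F[m].max(0).round(1),((F[m].min(0)+F[m].max(0))/2).round(1))
E
```

```text
tcp fix mm [-163.7    6.6  229.2] F [ 0.36  0.79 -0.1 ] t 15.3
side knob top extents [-33.8   5.6  83.1] [-13.1  28.   88.1] [-23.4  16.8  85.6]
```

View pics/e1o.png

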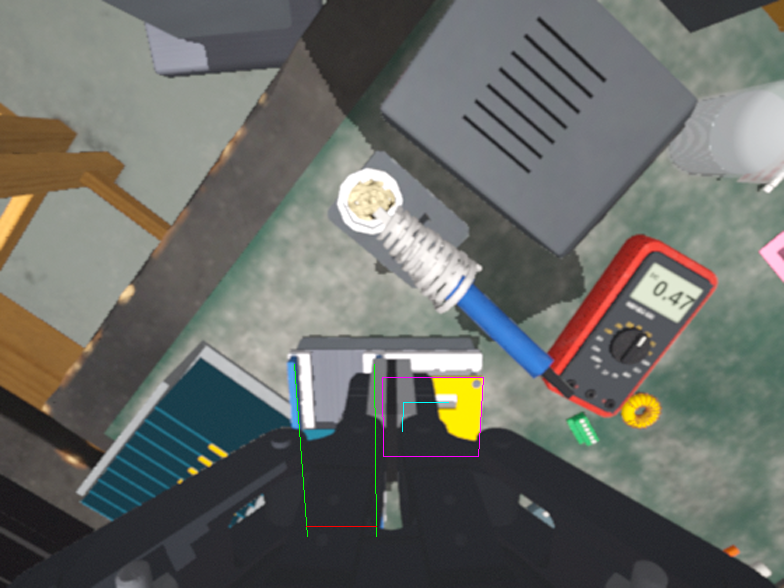

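View pics/e1t.png

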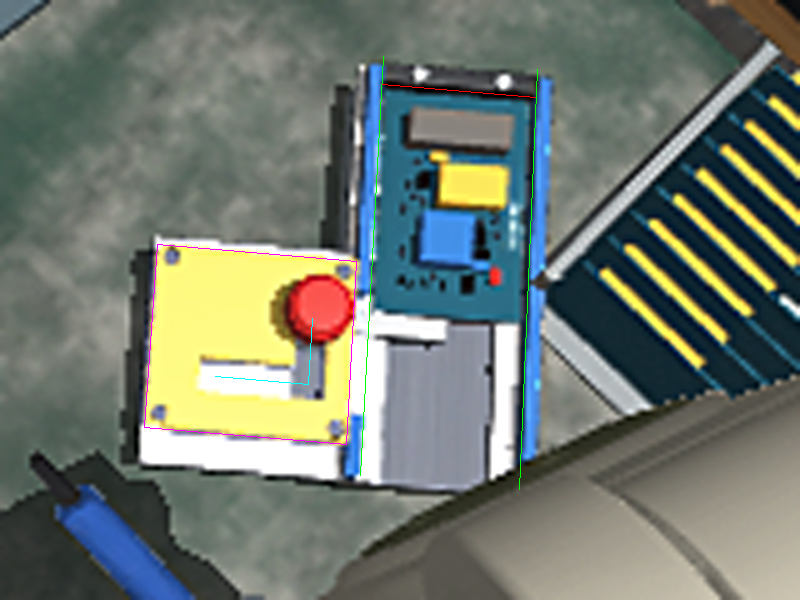

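The top view shows the board against the stop, the knob at the slot end (crop 320,307) and the tongue right behind the board's near edge. The robot is clear.

```bash
python3 -c "
from workcell import *
print(hand_in())"
```

```text
the job is handed in; nothing more can be done
None
```

The board is home against the end stop, the bolt is at the end of its second leg, and the job is handed in, about 15.5 s into the 48 s. The hand-in gives no verdict, so this rests on my own checks.

- **Board:** I pushed it with the shut fingertips until it stalled at about 6 N. Its near edge then measured x ≈ -18.8 mm, where home is -18 mm. I didn't re-measure the board after locking, but the last top view still shows it against the stop with the tongue right behind it.
- **Knob, first leg:** I pushed it with the outside of the fingers to the corner, where it stalled at about 7 N. The tongue was then across the channel.
- **Knob, second leg:** I pushed it to the hard stop, which held at about 12 N. Its last measured position was x ≈ -23.4, y ≈ 16.8 mm, against a slot end of (-24, 14). The side camera sees only one face of the knob, so I put the 3 mm in y down to that view. The top view shows it at the slot end.
- **End state:** The arm was clear of everything. The plug, choke and meter looked unmoved in the last wrist picture; the flux bottle wasn't in the final pictures I viewed, and the arm never went near it. I did not measure bystander positions.

One intermediate move ended about 8 mm lower than intended, with the fingertips at z 58 mm beside the gate plate. It touched nothing, and I raised it before pushing the knob.

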